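Move the seasonings to the new rack in mirrored order

TASK

Move the four seasonings from the old dark wooden rack to the new pale one in reverse order, so that what stood at the end far from the hob now stands nearest to it: the one at the left end of the old rack goes to the right end of the new rack, the second from the left to second from the right, and so on. Keep them upright and leave each standing on the rack floor in the middle of its own place. Leave the food tin, the garlic, the lemon and the mug where they are.

Things in the scene. Friction and masses are not known exactly. Their poses are not given: they have to be found in the camera images.
- old_rack: Old dark wooden rack, fixed, full at the start, left or right of the new one. Sizes in mm: 290 (y, +y is its left end) x 76 (x, +x away from the robot). Origin: centre of underside. Four places at y = +105, +35, -35, -105 (left to right), x = 0, floor 12 above the worktop, 66 x 64 clear between 4 thick strips (top 25 high). Rails 6 thick along front and back at x = +-35, top 32 high.
- new_rack: New pale wooden rack with thin steel rails, fixed, empty at the start. Sizes in mm: 290 (y, +y is its left end) x 76 (x, +x away from the robot). Origin: centre of underside. Four places at y = +105, +35, -35, -105 (left to right), x = 0, floor 12 above the worktop, 66 x 64 clear between 4 thick strips (top 25 high). Rails 6 thick along front and back at x = +-35, top 31 high.
- mill: Wooden pepper mill, round, 111 mm tall with a small steel knob on top; foot 46 mm across, straight barrel 40 mm across from 20 to 78 mm above its foot, head 44 mm across above that; 0.2 kg. Origin: centre of its foot; z axis up. Starts standing near the centre of a place of the old rack, in any of the four.
- shaker: Plain metal salt shaker, round, 91 mm tall, 42 mm across, straight sides up to 70 mm above its foot, domed top with small holes; 0.16 kg. Origin: centre of its foot; z axis up. Starts standing near the centre of a place of the old rack, in any of the four.
- spice_jar: Slim round spice jar with a red screw cap (fixed), 106 mm tall, 42 mm across, the cap (top 21 mm) 45 mm across; 0.11 kg. Origin: centre of its foot; z axis up. Starts standing near the centre of a place of the old rack, in any of the four.
- square_tin: Plain steel tin, square, 44 x 44 mm (lid, fixed, from 74 to 88 mm up, 46 mm square), with a small dark knob, 98 mm tall in all; its sides along its x and y axes, within 15 degrees of the old rack's; 0.18 kg. Origin: centre of its foot; z axis up. Starts standing near the centre of a place of the old rack, in any of the four.
- clip_mill: Fixed plain steel clip with a round tab (about 22 mm) on the front rail of the old rack: it marks the place where the pepper mill stands at the start and stays there. Origin: on top of the rail (32 mm above the worktop), 35 mm in front of (-x of) that place's centre; axes as the old rack's.
- clip_shaker: Fixed plain steel clip with a square tab (about 20 mm) on the front rail of the old rack: it marks the place where the salt shaker stands at the start and stays there. Origin: on top of the rail (32 mm above the worktop), 35 mm in front of (-x of) that place's centre; axes as the old rack's.
- clip_spice_jar: Fixed plain steel clip with a diamond tab (about 25 mm) on the front rail of the old rack: it marks the place where the spice jar stands at the start and stays there. Origin: on top of the rail (32 mm above the worktop), 35 mm in front of (-x of) that place's centre; axes as the old rack's.
- clip_square_tin: Fixed plain steel clip with a long bar tab (about 34 mm) on the front rail of the old rack: it marks the place where the square tin stands at the start and stays there. Origin: on top of the rail (32 mm above the worktop), 35 mm in front of (-x of) that place's centre; axes as the old rack's.
- tin: Bystander: low round food tin, 86 mm across, 40 mm tall, loose, behind the old rack. Origin: centre of its underside.
- garlic: Bystander: garlic bulb, about 60 mm, loose, behind the new rack. Origin: centre of its underside.
- lemon: Bystander: lemon, 72 x 57 x 58 mm, loose, behind the new rack. Origin: centre of its underside.
- mug: Bystander: white mug, 84 mm across, 89 mm tall, loose, at the right end of the worktop. Origin: centre of its underside.
Mind the look-alikes: they are no part of the job. What is shaped like the spice_jar but blue is not meant.

How it is judged:
At the end, for the whole second after the job is handed in: Each seasoning stands upright (within 0.08 rad) at rest on the floor of the new rack, its centre within 15 mm, along and across the rack, of the centre of the place that mirrors the one it had on the old rack (((y of clip_mill in the frame of old_rack between 0.08 and 0.13 m and y of mill in the frame of new_rack between -0.12 and -0.09 m) or (y of clip_mill in the frame of old_rack between 0.01 and 0.06 m and y of mill in the frame of new_rack between -0.05 and -0.02 m) or (y of clip_mill in the frame of old_rack between -0.06 and -0.01 m and y of mill in the frame of new_rack between 0.02 and 0.05 m) or (y of clip_mill in the frame of old_rack between -0.13 and -0.08 m and y of mill in the frame of new_rack between 0.09 and 0.12 m)) and x of mill in the frame of new_rack between -0.015 and 0.015 m and z of mill in the frame of new_rack between 0.008 and 0.016 m and angle between each of mill, shaker, spice_jar, square_tin's own z axis and vertical below 0.08 rad and linear speed of each of mill, shaker, spice_jar, square_tin below 0.02 m/s and ((y of clip_shaker in the frame of old_rack between 0.08 and 0.13 m and y of shaker in the frame of new_rack between -0.12 and -0.09 m) or (y of clip_shaker in the frame of old_rack between 0.01 and 0.06 m and y of shaker in the frame of new_rack between -0.05 and -0.02 m) or (y of clip_shaker in the frame of old_rack between -0.06 and -0.01 m and y of shaker in the frame of new_rack between 0.02 and 0.05 m) or (y of clip_shaker in the frame of old_rack between -0.13 and -0.08 m and y of shaker in the frame of new_rack between 0.09 and 0.12 m)) and x of shaker in the frame of new_rack between -0.015 and 0.015 m and z of shaker in the frame of new_rack between 0.008 and 0.016 m and ((y of clip_spice_jar in the frame of old_rack between 0.08 and 0.13 m and y of spice_jar in the frame of new_rack between -0.12 and -0.09 m) or (y of clip_spice_jar in the frame of old_rack between 0.01 and 0.06 m and y of spice_jar in the frame of new_rack between -0.05 and -0.02 m) or (y of clip_spice_jar in the frame of old_rack between -0.06 and -0.01 m and y of spice_jar in the frame of new_rack between 0.02 and 0.05 m) or (y of clip_spice_jar in the frame of old_rack between -0.13 and -0.08 m and y of spice_jar in the frame of new_rack between 0.09 and 0.12 m)) and x of spice_jar in the frame of new_rack between -0.015 and 0.015 m and z of spice_jar in the frame of new_rack between 0.008 and 0.016 m and ((y of clip_square_tin in the frame of old_rack between 0.08 and 0.13 m and y of square_tin in the frame of new_rack between -0.12 and -0.09 m) or (y of clip_square_tin in the frame of old_rack between 0.01 and 0.06 m and y of square_tin in the frame of new_rack between -0.05 and -0.02 m) or (y of clip_square_tin in the frame of old_rack between -0.06 and -0.01 m and y of square_tin in the frame of new_rack between 0.02 and 0.05 m) or (y of clip_square_tin in the frame of old_rack between -0.13 and -0.08 m and y of square_tin in the frame of new_rack between 0.09 and 0.12 m)) and x of square_tin in the frame of new_rack between -0.015 and 0.015 m and z of square_tin in the frame of new_rack between 0.008 and 0.016 m); the robot touches nothing.
It fails at once if a seasoning tips over (angle between any of mill, shaker, spice_jar, square_tin's own z axis and vertical above 0.7 rad).
It fails at once if the tin, garlic, lemon or mug is shoved more than 30 mm away (distance of any of tin, garlic, lemon, mug from where it was at the start of the episode above 0.03 m).
It also fails if it takes over 99 s, if anything falls off the work surface, if the arm or the gripper's body presses on something with over 40 N, if the wrist force passes 120 N, or if a joint passes its speed limit or range.

ROBOT

A 7-joint arm with a two-finger parallel gripper is mounted at the origin on a cart in front of the work surface, level with it; the furniture and walls round the work are solid. World frame = base frame: x ahead of the robot, y to its left, z up, the work surface at z = 0. Lengths are in m, angles in rad, forces in N, time in s.
With the tool pointing down it reaches from about 0.35 to 0.9 m from the base axis. Payload 7.2 kg.
Tool frame: the origin (TCP) lies between the finger pads; the fingertips stand ahead of it and the grasp point (between the pads) lies 5 mm behind it (bot.tcp_to_tips is the z of the fingertips in the tool frame, in m); z points along the fingers, y is the line along which they close (so a half turn about z gives the same grasp; the last joint's range is limited). The gripper opens to 85 mm and grips with 20 to 120 N. Pads are 22 mm wide; open, the fingers measure 114 mm over their backs; the gripper's body (76 mm by 85 mm) begins 54 mm behind the grasp point. The pads swing forward as they close: fully open they stand 13 mm farther back than shut.
Start: joints at [-1.362, 0.411, -0.013, 1.596, 0.006, 1.134, -0.082], TCP at [0.171, 0.601, 0.21] pointing down, gripper open.
Joint ranges: [-2.95, 2.95], [-0.29, 1.99], [-1.47, 1.44], [0.14, 2.54], [-1.03, 4.17], [0.13, 1.85], [-2.86, 2.86]. Speed limits (rad/s): [2.39, 2.39, 3.01, 3.01, 3.14, 3.14, 3.14].

INTERFACE

Orientations are given as a unit quaternion [w, x, y, z].
In Python, from rig import bot gives the robot as it stands.
- The arm moves only by the shell command python3 -m crank 'ROWS' [OPENING] [FORCE]. ROWS is JSON, a list of rows, each an object of numbers: "tx", "ty", "tz": the shift along the tool's x, y, z each as a share of 0.04 m, from -1 to 1; "ax", "ay", "az": the turn, a rotation vector about the tool's x, y, z each as a share of 0.15 rad, from -1 to 1. In form: [{"tx": .., "ty": .., "tz": .., "ax": .., "ay": .., "az": ..}, ...]. A call has 1 to 10 rows; each row shifts and turns the commanded pose from where the row before left it, along the tool's axes as they then stand; what a row does not reach is not made up. A row lasts 1/10 s, in which the tool goes at most 50 mm and 8.59 degrees, less where a joint would pass 70% of its speed; a pose out of reach is approached as far as the arm can. A call with a number of a shift or a turn outside -1 to 1 is refused whole. A call with a gripper value outside its range is refused whole. OPENING is the opening in per cent of the stroke, from 0 (shut) to 100 (fully open), set as the call begins (- or left out, the last holds). The fingers move at their own pace and stop on an object; FORCE is the grip in N (left out, the last holds). Time passes only in rows, so rows that do not move let the fingers close. It gives the time, the measured TCP pose, the force, the opening and the grip force at its end, in the units of the state.
- bot.get_state(): the state, without advancing time (a new reading comes with each control period).
- bot.get_image(name): name is "side" or "top" or "wrist"; returns the picture (400x640x3 uint8, red, green, blue); there is no depth.
- bot.camera_info(name): a dict with "camera_matrix" (3x3 intrinsics, pixels), "rvec" (rotation vector, rad) and "tvec" (3), from world to camera coordinates, as OpenCV has them. Camera axes: x right, y down, z forward; pixel columns grow to the right and rows downward; lengths in m; the calibration is good to about 2 mm. A picture is of the moment at which its call begins: read the wrist's pose just before it. camera_info takes no time and is no camera call; for the wrist camera it gives the pose at the moment of the call.
- bot.job_done(): hands the job in; it is judged then, once.
The state is a dict: "t": time; "q": joint angles; "dq": joint speeds; "joint_torque": joint torques, N m; "position": TCP position; "orientation": TCP orientation; "force": force on the tool from outside, world axes, zero at the start; "ft_torque": the same for the moment, N m; "opening": opening from 0.0 (shut) to 1.0 (fully open); "grip_force": force on a finger pad.
Only numpy, scipy, OpenCV 4.12 (cv2) and the standard library are available. Lean on these libraries where they do the work, as an engineer would, in place of code of your own. Each camera call takes 0.05 s, during which the arm holds its last target. There are 200 camera calls.

## Working session

There is one attempt and no reset: what is moved stays moved. The work goes in short steps, Python scripts to look and compute and a shell command to move; the robot and the scene stay as the last step left them, time stands still between calls to the robot, and variables do not carry over. Pictures are saved under pics/ and viewed, at most 14 in all, crops included, and the job is handed in when it is done.

```bash
mkdir -p pics; python3 - <<'E'
from rig import bot
import cv2,numpy as np
s=bot.get_state();print(s['t'],s['position'],s['orientation'],s['opening'],bot.tcp_to_tips)
for n in ['top','side','wrist']:
    c=bot.camera_info(n);im=bot.get_image(n);cv2.imwrite(f'pics/{n}0.png',im[:,:,::-1])
    R=cv2.Rodrigues(np.array(c['rvec'],float))[0];print(n,np.array(c['camera_matrix']).round(1).tolist(),(-R.T@np.array(c['tvec']).ravel()).round(3),R.round(3).tolist())
E
```

```text
0.0 [0.17069434 0.60068139 0.20883772] [-5.60693664e-05  1.37956571e-01  9.90437947e-01 -8.08681111e-04] 0.9998988757336568 0.014
top [[476.3, 0.0, 314.3], [0.0, 476.3, 203.8], [0.0, 0.0, 1.0]] [ 0.322 -0.162  1.284] [[0.023, -1.0, -0.005], [-0.988, -0.022, -0.152], [0.152, 0.009, -0.988]]
side [[369.4, 0.0, 321.9], [0.0, 369.4, 200.6], [0.0, 0.0, 1.0]] [0.47  0.786 0.546] [[-1.0, -0.028, 0.014], [-0.025, 0.47, -0.882], [0.018, -0.882, -0.471]]
wrist [[359.0, 0.0, 321.9], [0.0, 359.0, 198.3], [0.0, 0.0, 1.0]] [0.105 0.619 0.373] [[0.273, 0.962, -0.0], [0.927, -0.263, 0.269], [0.259, -0.074, -0.963]]
```

View pics/top0.png

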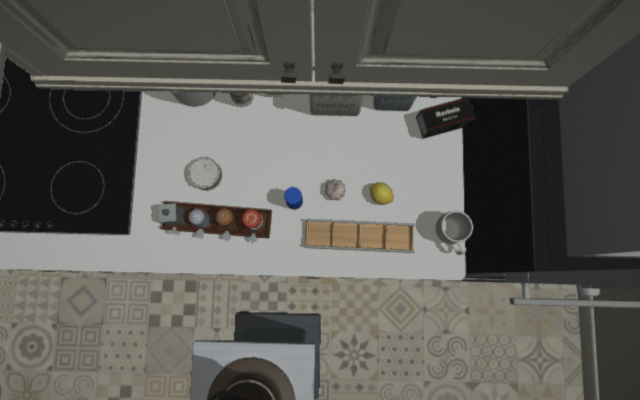

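View pics/side0.png

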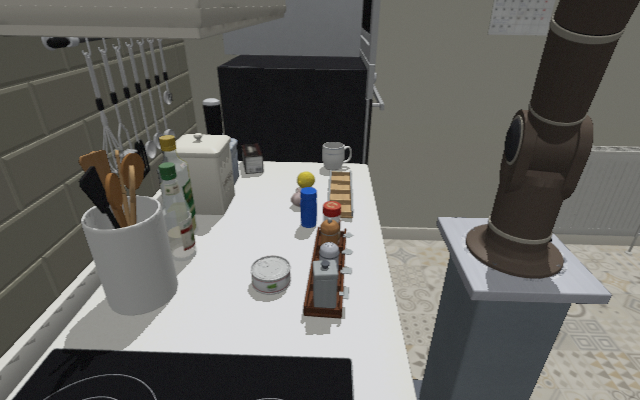

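View pics/wrist0.png

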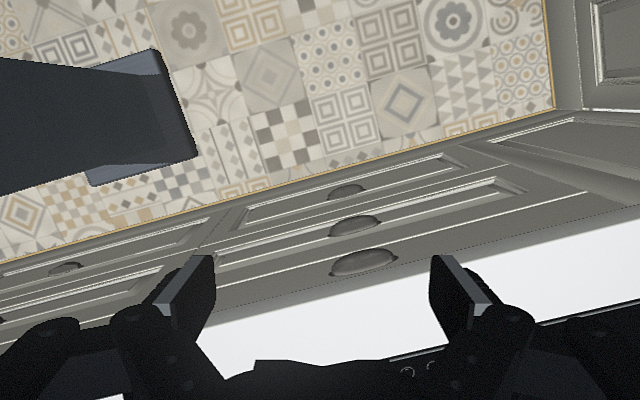

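Top view: old dark rack at about (216,220), holding from left to right a square tin (169,213), grey shaker (198,216), wooden mill (225,216) and red-capped jar (252,218). The new pale rack is at (358,236) and the blue look-alike jar at (293,197). The side view shows the same items in the same order.

Candidates for the spice jar are the red cap (252,218) and the blue one (293,197), so I choose red. Dark bottles and tins by the wall, such as (241,97), are not meant. The other three are unique inside the rack. Next is a close crop and the measurements.

```bash
cat > h.py <<'E'
import cv2,numpy as np
from rig import bot
class Cam:
    def __init__(s,n):
        c=bot.camera_info(n);s.K=np.array(c['camera_matrix'],float);s.rv=np.array(c['rvec'],float);s.t=np.array(c['tvec'],float).ravel()
        s.R=cv2.Rodrigues(s.rv)[0];s.c=-s.R.T@s.t
    def ray(s,p): return s.R.T@np.linalg.solve(s.K,[p[0],p[1],1.])
    def plane(s,p,z):
        d=s.ray(p);return s.c+d*(z-s.c[2])/d[2]
    def proj(s,X): return cv2.projectPoints(np.array(X,float).reshape(-1,3),s.rv,s.t,s.K,None)[0].reshape(-1,2)
def tri(cams,ps):
    A=np.zeros((3,3));b=np.zeros(3);L=[]
    for c,p in zip(cams,ps):
        d=c.ray(p);d/=np.linalg.norm(d);M=np.eye(3)-np.outer(d,d);A+=M;b+=M@c.c;L.append((M,c.c))
    X=np.linalg.solve(A,b);return X,max(np.linalg.norm(M@(X-o)) for M,o in L)
def blobs(mask,amin=15):
    n,l,s,c=cv2.connectedComponentsWithStats(mask.astype(np.uint8));return [(c[i].round(1).tolist(),s[i].tolist()) for i in range(1,n) if s[i][4]>=amin]
E
python3 - <<'E'
from h import *
a=cv2.imread('pics/top0.png');b=cv2.imread('pics/side0.png');T=Cam('top');S=Cam('side')
h=cv2.cvtColor(a,cv2.COLOR_BGR2HSV).astype(int);H,s,v=h[...,0],h[...,1],h[...,2]
roi=np.zeros(H.shape,bool);roi[195:255,295:420]=1
m=roi&(H>5)&(H<28)&(s>70)&(v>90)
for c,st in blobs(m,60):print('floor',c,st,T.plane(c,.012).round(4))
ys,xs=np.where(m);r=cv2.minAreaRect(np.c_[xs,ys].astype(np.float32));print(r)
roi=np.zeros(H.shape,bool);roi[190:250,150:280]=1
d=roi&(v<110)
cs=max(cv2.findContours(d.astype(np.uint8),0,2)[0],key=cv2.contourArea);r=cv2.minAreaRect(cs)
print('old',r,[T.plane(p,.03).round(3).tolist() for p in cv2.boxPoints(r)])
c1=cv2.resize(a[190:260,145:285],(800,400),interpolation=3)
c2=cv2.resize(b[160:320,270:370],(375,600),interpolation=3)
cv2.imwrite('pics/ct.png',c1);cv2.imwrite('pics/cs.png',c2)
E
```

```text
floor [383.4, 198.6] [373, 195, 21, 10, 150] [ 0.5362 -0.3367  0.012 ]
floor [358.0, 235.2] [305, 221, 108, 29, 2472] [ 0.4355 -0.269   0.012 ]
((359.5302429199219, 220.35023498535156), (107.48844146728516, 53.66291427612305), 2.6630008220672607)
old ((214.15753173828125, 219.74656677246094), (112.55394744873047, 29.822538375854492), 4.610649585723877) [[0.435, 0.264, 0.03], [0.515, 0.264, 0.03], [0.497, -0.037, 0.03], [0.418, -0.033, 0.03]]
```

View pics/ct.png

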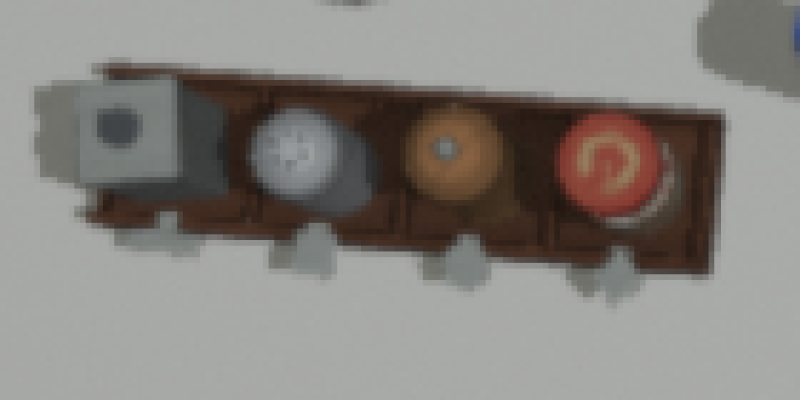

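View pics/cs.png

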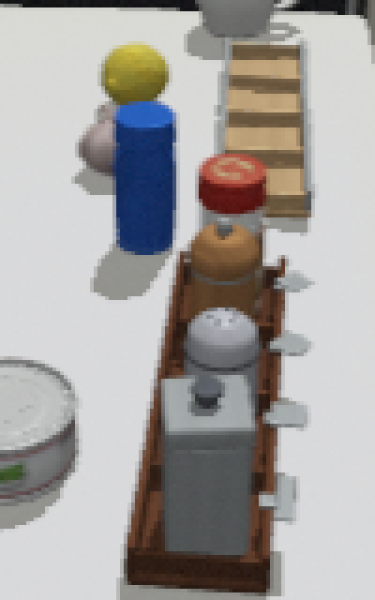

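Crop: four items in the rack, red jar at right, tabs low and sticking out to the front below item mid-height. Pixels for tops: tin knob top(165.7,212.4)/side(325.2,264.5), and the others likewise.

```bash
python3 - <<'E'
from h import *
a=cv2.imread('pics/top0.png');T=Cam('top');S=Cam('side')
for n,p,q in [('tinknob',(165.7,212.4),(325.2,264.5)),('shaker',(195.9,216.2),(329.2,244.8)),('mill',(223,216.1),(329.7,220.8)),('jar',(251.4,218.3),(332.1,205.3))]:
    X,e=tri([T,S],[p,q]);print(n,X.round(4),round(e,4))
h=cv2.cvtColor(a,cv2.COLOR_BGR2HSV).astype(int);H,s,v=h[...,0],h[...,1],h[...,2]
roi=np.zeros(H.shape,bool);roi[212:255,295:420]=1
m=(roi&(H>5)&(H<28)&(s>70)&(v>90)).astype(np.uint8)
c=max(cv2.findContours(m,0,2)[0],key=cv2.contourArea);r=cv2.minAreaRect(c);print(r,[T.plane(p,.015).round(4).tolist() for p in cv2.boxPoints(r)],T.plane(r[0],.015))
# new-rack corner by side view, crop coords
for p in [(228,42),(302,45),(310,214),(218,207)]: print(S.plane((p[0]/3.75+270,p[1]/3.75+160),.03).round(3))
E
```

```text
tinknob [0.473  0.22   0.1053] 0.0003
shaker [0.4659 0.1454 0.0992] 0.0002
mill [0.4659 0.0742 0.1149] 0.0002
jar [0.4613 0.0034 0.116 ] 0.0007
((358.8394775390625, 235.20184326171875), (107.48844146728516, 23.9276180267334), 2.6630008220672607) [[0.4068, -0.127, 0.015], [0.4708, -0.1283, 0.015], [0.4639, -0.4156, 0.015], [0.4001, -0.4122, 0.015]] [ 0.43527655 -0.27095566  0.015     ]
[ 0.464 -0.4    0.03 ]
[ 0.395 -0.397  0.03 ]
[ 0.402 -0.089  0.03 ]
[ 0.47  -0.096  0.03 ]
```

Heights match the sizes given (rack floor 12 mm plus each item's height). Next I turn the tool so the fingers close across the rack, which is clear of the neighbours.

```bash
python3 -m crank '[{"az":0.9,"tz":-0.5},{"az":0.9,"tz":-0.5},{"az":0.9},{"az":0.9},{"az":0.9},{"az":0.9},{"az":0.9},{"az":0.9},{"az":0.9},{"az":0.9}]' 100 40; python3 -c "
from rig import bot;s=bot.get_state();print(s['t'],s['position'],s['orientation'],s['q'])"
```

```text
0.15 [0.1706969  0.60081278 0.2090378 ] [-5.11077872e-05  1.37939638e-01  9.90440436e-01 -6.29742249e-04] [-1.36221918  0.41173825 -0.0127229   1.59683874  0.00558709  1.13431465
 -0.08221274]invalid input at $[0]: expected keys tx, ty, tz, ax, ay, az
```

```bash
python3 -m crank '[{"tx":0,"ty":0,"tz":-0.5,"ax":0,"ay":0,"az":0.9},{"tx":0,"ty":0,"tz":-0.5,"ax":0,"ay":0,"az":0.9},{"tx":0,"ty":0,"tz":0,"ax":0,"ay":0,"az":0.9},{"tx":0,"ty":0,"tz":0,"ax":0,"ay":0,"az":0.9},{"tx":0,"ty":0,"tz":0,"ax":0,"ay":0,"az":0.9},{"tx":0,"ty":0,"tz":0,"ax":0,"ay":0,"az":0.9},{"tx":0,"ty":0,"tz":0,"ax":0,"ay":0,"az":0.9},{"tx":0,"ty":0,"tz":0,"ax":0,"ay":0,"az":0.9},{"tx":0,"ty":0,"tz":0,"ax":0,"ay":0,"az":0.9},{"tx":0,"ty":0,"tz":0,"ax":0,"ay":0,"az":0.9}]' 100 40; python3 -c "
from rig import bot;s=bot.get_state();print(s['t'],s['position'],s['orientation'],s['q'])"
```

```text
t: 1.15
position: [0.1707, 0.601, 0.2493]
orientation: [0.0, 0.729, 0.685, -0.0]
force: [0.4, -0.2, 0.2]
opening: 1.002
grip_force: 0.0
1.15 [0.17070457 0.60098456 0.24934428] [ 2.02854885e-04  7.28500287e-01  6.85045406e-01 -2.87064209e-04] [-1.55375614  0.38438907  0.251814    1.55815875 -0.09990148  1.21240692
 -1.3458825 ]
```

```bash
python3 -m crank '[{"tx":-1,"ty":0.7,"tz":-0.1,"ax":0,"ay":0,"az":0},{"tx":-1,"ty":0.7,"tz":-0.1,"ax":0,"ay":0,"az":0},{"tx":-1,"ty":0.7,"tz":-0.1,"ax":0,"ay":0,"az":0},{"tx":-1,"ty":0.7,"tz":-0.1,"ax":0,"ay":0,"az":0},{"tx":-1,"ty":0.7,"tz":-0.1,"ax":0,"ay":0,"az":0},{"tx":-1,"ty":0.7,"tz":-0.1,"ax":0,"ay":0,"az":0},{"tx":-1,"ty":0.7,"tz":-0.1,"ax":0,"ay":0,"az":0},{"tx":-1,"ty":0.7,"tz":-0.1,"ax":0,"ay":0,"az":0},{"tx":-1,"ty":0.7,"tz":-0.1,"ax":0,"ay":0,"az":0},{"tx":-1,"ty":0.7,"tz":-0.1,"ax":0,"ay":0,"az":0}]' 100 40; python3 -c "
from h import *
s=bot.get_state();print(s['t'],s['position'],s['orientation'],s['q'])
W=Cam('wrist');im=bot.get_image('wrist');cv2.imwrite('pics/w1.png',im[:,:,::-1]);np.savez('w1.npz',K=W.K,rv=W.rv,t=W.t);print(W.c)"
```

```text
t: 2.15
position: [0.4285, 0.1842, 0.29]
orientation: [-0.0, 0.727, 0.687, 0.0]
force: [0.9, 0.4, -0.1]
opening: 0.998
grip_force: 0.0
2.15 [0.42852519 0.18424676 0.28997155] [-2.06816285e-04  7.26558650e-01  6.87104363e-01  2.80867066e-04] [-1.04120385  0.05443768  0.56592053  1.87539509 -0.03166135  1.21997086
 -0.52088625]
[0.43241966 0.25122868 0.45433733]
```

View pics/w1.png

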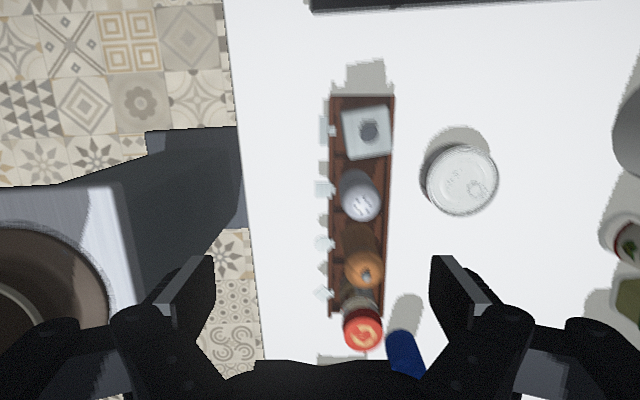

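Wrist view: tin lid at (368,132), shaker dome (362,205), mill knob (367,276), red cap (363,333), rack edges at u≈331 and 394 with its left end at v≈96; food tin at (460,180).

```bash
python3 - <<'E'
from h import *
W=Cam('wrist');T=Cam('top');S=Cam('side');im=cv2.imread('pics/w1.png');h=cv2.cvtColor(im,cv2.COLOR_BGR2HSV).astype(int);H,s,v=h[...,0],h[...,1],h[...,2]
for n,p,q,w in [('tin',(165.7,212.4),(325.2,264.5),(369,131)),('mill',(223,216.1),(329.7,220.8),(367,276)),('jar',(251.4,218.3),(332.1,205.3),(363.5,333)),('shaker',(195.9,216.2),(329.2,244.8),(363,206))]:
    X,e=tri([T,S,W],[p,q,w]);print(n,X.round(4),round(e,4), tri([T,W],[p,w])[0].round(4))
roi=np.zeros(H.shape,bool);roi[95:165,325:400]=1
m=(roi&(s<60)&(v>110)&(v<215)).astype(np.uint8);m=cv2.morphologyEx(m,cv2.MORPH_OPEN,np.ones((5,5)))
m[:, :336]=0
c=max(cv2.findContours(m,0,2)[0],key=cv2.contourArea);r=cv2.minAreaRect(c);B=cv2.boxPoints(r);print('lid',r)
P=np.array([W.plane(p,.100) for p in B]);print(P.round(4).tolist(),P.mean(0).round(4))
e=P[1]-P[0];print('len',np.linalg.norm(np.roll(P,-1,0)-P,axis=1).round(4),'yaw mod90',np.degrees(np.arctan2(e[1],e[0]))%90)
# rack edges per row: dark reddish
d=(s>90)&((H<12)|(H>170))&(v<120)
L=[];R=[]
for y in range(100,315,5):
    x=np.where(d[y,320:400])[0]
    if len(x)>4:
        L.append(W.plane((320+x[0],y),.032));R.append(W.plane((320+x[-1],y),.032))
for n,E in (('front',L),('back',R)):
    E=np.array(E);f=cv2.fitLine(E[:,:2].astype(np.float32),cv2.DIST_HUBER,0,.001,.001).ravel();f=f*np.sign(f[1]) if 0 else f
    sl=f[0]/f[1];print(n,'x at y=.1:',f[2]+sl*(.1-f[3]),'slope dx/dy',sl)
col=[ (u,np.where(d[85:110,u])[0][0]+85) for u in range(340,390,5) if d[85:110,u].any()];print([W.plane(p,.025).round(4)[:2].tolist() for p in col])
E
```

```text
tin [0.4756 0.2158 0.1054] 0.0077 [0.4742 0.2126 0.1287]
mill [0.468  0.0703 0.1178] 0.0081 [0.4678 0.0707 0.1319]
jar [0.463  0.0011 0.1188] 0.0061 [0.4635 0.0018 0.1273]
shaker [0.4682 0.1408 0.1007] 0.0082 [0.4675 0.14   0.1198]
lid ((368.3399658203125, 132.37998962402344), (49.497474670410156, 49.78031921386719), 81.8698959350586)
[[0.4546, 0.2302, 0.1], [0.5021, 0.2337, 0.1], [0.5084, 0.1861, 0.1], [0.4592, 0.1822, 0.1]] [0.4811 0.208  0.1   ]
len [0.0476 0.048  0.0493 0.0482] yaw mod90 4.220720143020887
front x at y=.1: 0.43863803 slope dx/dy 0.067998454
back x at y=.1: 0.50923747 slope dx/dy 0.068150066
[]
```

```bash
python3 - <<'E'
from h import *
W=Cam('wrist');print(W.c,bot.get_state()['position'])
z=np.load('w1.npz');print((-cv2.Rodrigues(z['rv'])[0].T@z['t']))
im=bot.get_image('wrist');cv2.imwrite('pics/w2.png',im[:,:,::-1])
T=Cam('top');S=Cam('side');im=cv2.imread('pics/w2.png');h=cv2.cvtColor(im,cv2.COLOR_BGR2HSV).astype(int);H,s,v=h[...,0],h[...,1],h[...,2]
old=cv2.imread('pics/w1.png')
sh=cv2.phaseCorrelate(np.float64(cv2.cvtColor(old,6)[90:240,300:640]),np.float64(cv2.cvtColor(im,6)[90:240,300:640]));print('shift',sh)
dx,dy=sh[0]
for n,p,q,w in [('tin',(165.7,212.4),(325.2,264.5),(369,131)),('mill',(223,216.1),(329.7,220.8),(367,276)),('jar',(251.4,218.3),(332.1,205.3),(363.5,333)),('shaker',(195.9,216.2),(329.2,244.8),(363,206))]:
    w=(w[0]+dx,w[1]+dy);X,e=tri([T,S,W],[p,q,w]);print(n,X.round(4),round(e,4),W.proj(tri([T,S],[p,q])[0]).round(1),w)
roi=np.zeros(H.shape,bool);roi[85:165,336:400]=1
m=(roi&(s<60)&(v>110)&(v<215)).astype(np.uint8);m=cv2.morphologyEx(m,cv2.MORPH_OPEN,np.ones((5,5)))
c=max(cv2.findContours(m,0,2)[0],key=cv2.contourArea);r=cv2.minAreaRect(c);B=cv2.boxPoints(r);print('lid',r)
P=np.array([W.plane(p,.100) for p in B]);print(P.mean(0).round(4));e=P[1]-P[0];print('len',np.linalg.norm(np.roll(P,-1,0)-P,axis=1).round(4),'yaw mod90',np.degrees(np.arctan2(e[1],e[0]))%90)
d=(s>90)&((H<12)|(H>170))&(v<120);L=[];R=[]
for y in range(100,315,5):
    x=np.where(d[y,320:400])[0]
    if len(x)>4: L.append(W.plane((320+x[0],y),.032));R.append(W.plane((320+x[-1],y),.032))
for n,E in (('front',L),('back',R)):
    f=cv2.fitLine(np.array(E)[:,:2].astype(np.float32),cv2.DIST_HUBER,0,.001,.001).ravel();sl=f[0]/f[1];print(n,'x at y=.1:',f[2]+sl*(.1-f[3]),'slope',sl)
E
```

```text
[0.43678876 0.24375676 0.45530992] [0.43282342 0.17649136 0.29105449]
[0.43241966 0.25122868 0.45433733]
shift ((-5.544303009402796, -9.258978580678075), 0.6959639371903391)
tin [0.474  0.2197 0.1055] 0.0021 [[360.2 121.3]] (363.4556969905972, 121.74102141932192)
mill [0.4665 0.0736 0.1153] 0.0017 [[359.4 265.3]] (361.4556969905972, 266.7410214193219)
jar [0.4615 0.0039 0.1156] 0.001 [[357.6 325.2]] (357.9556969905972, 323.7410214193219)
shaker [0.4666 0.1447 0.0994] 0.0017 [[355.3 195.3]] (357.4556969905972, 196.74102141932192)
lid ((360.1621398925781, 120.97297668457031), (47.34690856933594, 47.34690856933594), 80.53767395019531)
[0.4735 0.2195 0.1   ]
len [0.0449 0.0451 0.0465 0.0453] yaw mod90 5.454884331788659
front x at y=.1: 0.4311573 slope 0.055479433
back x at y=.1: 0.50355494 slope 0.059561517
```

The arm lags about 8 mm at the end of a move, so I'll add settling rows. The settled measurements agree to 2 mm. The spice jar goes first, with a pre-grasp above it.

```bash
cat > to.py <<'E'
import sys;from h import *
from scipy.spatial.transform import Rotation as Ro
# to.py x y z yaw(deg of tool y axis): tool-axis units still to go, from the measured pose
x,y,z,yaw=map(float,sys.argv[1:5]);s=bot.get_state();w,a,b,c=s['orientation'];R=Ro.from_quat([a,b,c,w])
yw=np.radians(yaw);G=np.array([[-np.sin(yw),np.cos(yw),0],[np.cos(yw),np.sin(yw),0],[0,0,-1]]).T
print('t',round(s['t'],2),'pos',s['position'].round(4),'q7',s['q'][6].round(2),'q1',s['q'][0].round(2),'shift',(R.inv().apply(np.array([x,y,z])-s['position'])/.04).round(2),'turn',((R.inv()*Ro.from_matrix(G)).as_rotvec()/.15).round(2))
E
python3 -m crank '[{"tx":-0.71,"ty":0.16,"tz":0.42,"ax":0,"ay":0,"az":0},{"tx":-0.71,"ty":0.16,"tz":0.42,"ax":0,"ay":0,"az":0},{"tx":-0.71,"ty":0.16,"tz":0.42,"ax":0,"ay":0,"az":0},{"tx":-0.71,"ty":0.16,"tz":0.42,"ax":0,"ay":0,"az":0},{"tx":-0.71,"ty":0.16,"tz":0.42,"ax":0,"ay":0,"az":0},{"tx":-0.71,"ty":0.16,"tz":0.42,"ax":0,"ay":0,"az":0},{"tx":0,"ty":0,"tz":0,"ax":0,"ay":0,"az":0},{"tx":0,"ty":0,"tz":0,"ax":0,"ay":0,"az":0}]' 100 40; python3 to.py 0.4615 0.0037 0.069 -3.3
```

```text
t: 3.05
position: [0.4565, 0.0139, 0.1886]
orientation: [-0.0, 0.727, 0.686, -0.0]
force: [-0.1, 0.8, 0.2]
opening: 0.996
grip_force: 0.0
t 3.05 pos [0.4565 0.0139 0.1886] q7 -0.05 q1 -0.77 shift [-0.25  0.14  2.99] turn [-0.01  0.    0.  ]
```

```bash
python3 -m crank '[{"tx":-0.25,"ty":0.14,"tz":0,"ax":0,"ay":0,"az":0},{"tx":0,"ty":0,"tz":0,"ax":0,"ay":0,"az":0},{"tx":0,"ty":0,"tz":0.5,"ax":0,"ay":0,"az":0},{"tx":0,"ty":0,"tz":0.5,"ax":0,"ay":0,"az":0},{"tx":0,"ty":0,"tz":0,"ax":0,"ay":0,"az":0},{"tx":0,"ty":0,"tz":0,"ax":0,"ay":0,"az":0},{"tx":0,"ty":0,"tz":0,"ax":0,"ay":0,"az":0}]' 100 40; python3 to.py 0.4615 0.0037 0.069 -3.3
```

```text
t: 3.75
position: [0.4624, 0.0041, 0.1499]
orientation: [0.0, 0.726, 0.687, 0.001]
force: [0.2, 0.0, 0.2]
opening: 1.0
grip_force: 0.0
t 3.75 pos [0.4624 0.0041 0.1499] q7 0.05 q1 -0.72 shift [-0.01 -0.03  2.02] turn [ 0.01 -0.    0.01]
```

```bash
python3 -m crank '[{"tx":0,"ty":0,"tz":0.5,"ax":0,"ay":0,"az":0},{"tx":0,"ty":0,"tz":0.5,"ax":0,"ay":0,"az":0},{"tx":0,"ty":0,"tz":0.5,"ax":0,"ay":0,"az":0},{"tx":0,"ty":0,"tz":0.5,"ax":0,"ay":0,"az":0},{"tx":0,"ty":0,"tz":0,"ax":0,"ay":0,"az":0},{"tx":0,"ty":0,"tz":0,"ax":0,"ay":0,"az":0},{"tx":0,"ty":0,"tz":0,"ax":0,"ay":0,"az":0}]' 100 40
python3 -m crank '[{"tx":0,"ty":0,"tz":0,"ax":0,"ay":0,"az":0},{"tx":0,"ty":0,"tz":0,"ax":0,"ay":0,"az":0},{"tx":0,"ty":0,"tz":0,"ax":0,"ay":0,"az":0},{"tx":0,"ty":0,"tz":0,"ax":0,"ay":0,"az":0},{"tx":0,"ty":0,"tz":0,"ax":0,"ay":0,"az":0},{"tx":0,"ty":0,"tz":0,"ax":0,"ay":0,"az":0},{"tx":0,"ty":0,"tz":0,"ax":0,"ay":0,"az":0},{"tx":0,"ty":0,"tz":0,"ax":0,"ay":0,"az":0}]' 0 40
```

```text
t: 4.45
position: [0.4628, 0.0037, 0.0701]
orientation: [0.0, 0.727, 0.687, 0.001]
force: [-0.8, -0.6, -0.0]
opening: 1.0
grip_force: 0.0
t: 5.25
position: [0.4622, 0.0037, 0.0695]
orientation: [-0.0, 0.727, 0.687, 0.0]
force: [-2.4, 0.4, 7.9]
opening: 0.507
grip_force: 39.6
```

```bash
python3 -m crank '[{"tx":0,"ty":0,"tz":-0.3,"ax":0,"ay":0,"az":0},{"tx":0,"ty":0,"tz":-0.7,"ax":0,"ay":0,"az":0},{"tx":0,"ty":0,"tz":-1,"ax":0,"ay":0,"az":0},{"tx":0,"ty":0,"tz":-1,"ax":0,"ay":0,"az":0},{"tx":0,"ty":0,"tz":0,"ax":0,"ay":0,"az":0}]' 0 40
python3 -m crank '[{"tx":-0.4,"ty":-0.06,"tz":0,"ax":0,"ay":0,"az":0},{"tx":-0.7,"ty":-0.06,"tz":0,"ax":0,"ay":0,"az":0},{"tx":-0.7,"ty":-0.06,"tz":0,"ax":0,"ay":0,"az":0},{"tx":-0.7,"ty":-0.06,"tz":0,"ax":0,"ay":0,"az":0},{"tx":-0.7,"ty":-0.06,"tz":0,"ax":0,"ay":0,"az":0},{"tx":-0.7,"ty":-0.06,"tz":0,"ax":0,"ay":0,"az":0},{"tx":-0.4,"ty":0,"tz":0,"ax":0,"ay":0,"az":-0.2},{"tx":0,"ty":0,"tz":0,"ax":0,"ay":0,"az":0},{"tx":0,"ty":0,"tz":0,"ax":0,"ay":0,"az":0},{"tx":0,"ty":0,"tz":0,"ax":0,"ay":0,"az":0}]' 0 40; python3 to.py 0.4378 -0.166 0.071 -1.35
```

```text
t: 5.75
position: [0.4647, 0.0032, 0.1939]
orientation: [0.002, 0.727, 0.687, 0.004]
force: [-0.8, 1.1, -1.1]
opening: 0.506
grip_force: 41.1
t: 6.75
position: [0.4378, -0.1663, 0.1887]
orientation: [-0.0, 0.716, 0.698, -0.0]
force: [-0.1, 1.4, -1.1]
opening: 0.506
grip_force: 41.1
t 6.75 pos [ 0.4378 -0.1663  0.1887] q7 0.44 q1 -0.47 shift [0.01 0.   2.94] turn [-0.   -0.   -0.01]
```

```bash
python3 -m crank '[{"tx":0,"ty":0,"tz":0.6,"ax":0,"ay":0,"az":0},{"tx":0,"ty":0,"tz":0.8,"ax":0,"ay":0,"az":0},{"tx":0,"ty":0,"tz":0.6,"ax":0,"ay":0,"az":0},{"tx":0,"ty":0,"tz":0.4,"ax":0,"ay":0,"az":0},{"tx":0,"ty":0,"tz":0.3,"ax":0,"ay":0,"az":0},{"tx":0,"ty":0,"tz":0.2,"ax":0,"ay":0,"az":0},{"tx":0,"ty":0,"tz":0.05,"ax":0,"ay":0,"az":0},{"tx":0,"ty":0,"tz":0,"ax":0,"ay":0,"az":0},{"tx":0,"ty":0,"tz":0,"ax":0,"ay":0,"az":0}]' 0 40
python3 -c "
from h import *
for n in ['top','side']: cv2.imwrite(f'pics/{n}1.png',bot.get_image(n)[:,:,::-1])
a=cv2.imread('pics/top1.png')[180:270,280:440];b=cv2.imread('pics/side1.png')[150:230,290:380]
cv2.imwrite('pics/c1.png',np.hstack([cv2.resize(a,(480,270),interpolation=3),cv2.resize(b,(304,270),interpolation=3)]))"
```

```text
t: 7.65
position: [0.4383, -0.1674, 0.0715]
orientation: [0.0, 0.716, 0.698, 0.0]
force: [-0.3, -0.4, -0.4]
opening: 0.507
grip_force: 41.1
```

View pics/c1.png

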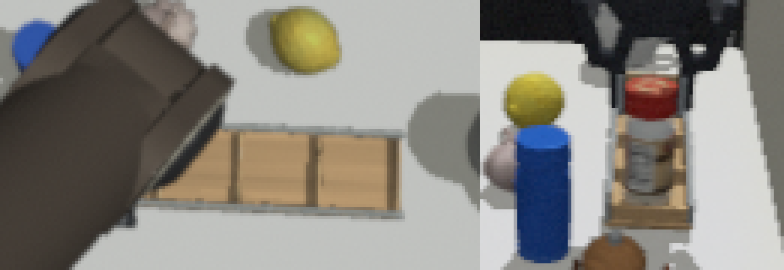

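Top crop: the arm covers the left place, and the other three places of the pale rack are clear. Side crop: the red-capped jar stands upright in the first place between the rails. I'll release it and go back for the mill.

```bash
python3 -m crank '[{"tx":0,"ty":0,"tz":0.05,"ax":0,"ay":0,"az":0},{"tx":0,"ty":0,"tz":0,"ax":0,"ay":0,"az":0},{"tx":0,"ty":0,"tz":0,"ax":0,"ay":0,"az":0},{"tx":0,"ty":0,"tz":0,"ax":0,"ay":0,"az":0},{"tx":0,"ty":0,"tz":0,"ax":0,"ay":0,"az":0},{"tx":0,"ty":0,"tz":-0.4,"ax":0,"ay":0,"az":0},{"tx":0,"ty":0,"tz":-0.8,"ax":0,"ay":0,"az":0},{"tx":0,"ty":0,"tz":-1,"ax":0,"ay":0,"az":0},{"tx":0,"ty":0,"tz":-1,"ax":0,"ay":0,"az":0},{"tx":0,"ty":0,"tz":0,"ax":0,"ay":0,"az":0}]' 100 40
python3 to.py 0.4665 0.0737 0.190 -3.3
```

```text
t: 8.75
position: [0.4404, -0.1686, 0.2012]
orientation: [0.003, 0.716, 0.698, 0.003]
force: [-0.3, 0.3, -0.3]
opening: 1.001
grip_force: 0.0
t 8.75 pos [ 0.4404 -0.1686  0.2012] q7 0.44 q1 -0.49 shift [6.07 0.49 0.28] turn [ 0.05 -0.    0.21]
```

```bash
python3 -m crank '[{"tx":0.5,"ty":0.06,"tz":0,"ax":0,"ay":0,"az":0},{"tx":0.9,"ty":0.07,"tz":0,"ax":0,"ay":0,"az":0},{"tx":0.9,"ty":0.07,"tz":0,"ax":0,"ay":0,"az":0},{"tx":0.9,"ty":0.07,"tz":0,"ax":0,"ay":0,"az":0},{"tx":0.9,"ty":0.07,"tz":0,"ax":0,"ay":0,"az":0},{"tx":0.9,"ty":0.07,"tz":0,"ax":0,"ay":0,"az":0},{"tx":0.6,"ty":0.07,"tz":0,"ax":0,"ay":0,"az":0},{"tx":0.44,"ty":0.06,"tz":0,"ax":0,"ay":0,"az":0.22},{"tx":0,"ty":0,"tz":0,"ax":0,"ay":0,"az":0},{"tx":0,"ty":0,"tz":0,"ax":0,"ay":0,"az":0}]' 100 40
python3 to.py 0.4665 0.0737 0.067 -3.3
```

```text
t: 9.75
position: [0.4653, 0.0732, 0.1964]
orientation: [-0.0, 0.727, 0.686, -0.001]
force: [0.0, -0.1, 0.2]
opening: 1.003
grip_force: 0.0
t 9.75 pos [0.4653 0.0732 0.1964] q7 -0.15 q1 -0.89 shift [0.02 0.03 3.23] turn [-0.01  0.01 -0.  ]
```

```bash
python3 -m crank '[{"tx":0,"ty":0.02,"tz":0.5,"ax":0,"ay":0,"az":0},{"tx":0,"ty":0,"tz":0.7,"ax":0,"ay":0,"az":0},{"tx":0,"ty":0,"tz":0.7,"ax":0,"ay":0,"az":0},{"tx":0,"ty":0,"tz":0.6,"ax":0,"ay":0,"az":0},{"tx":0,"ty":0,"tz":0.5,"ax":0,"ay":0,"az":0},{"tx":0,"ty":0,"tz":0.23,"ax":0,"ay":0,"az":0},{"tx":0,"ty":0,"tz":0,"ax":0,"ay":0,"az":0},{"tx":0,"ty":0,"tz":0,"ax":0,"ay":0,"az":0}]' 100 40
python3 -m crank '[{"tx":0,"ty":0,"tz":0,"ax":0,"ay":0,"az":0},{"tx":0,"ty":0,"tz":0,"ax":0,"ay":0,"az":0},{"tx":0,"ty":0,"tz":0,"ax":0,"ay":0,"az":0},{"tx":0,"ty":0,"tz":0,"ax":0,"ay":0,"az":0},{"tx":0,"ty":0,"tz":0,"ax":0,"ay":0,"az":0},{"tx":0,"ty":0,"tz":0,"ax":0,"ay":0,"az":0},{"tx":0,"ty":0,"tz":0,"ax":0,"ay":0,"az":0},{"tx":0,"ty":0,"tz":0,"ax":0,"ay":0,"az":0}]' 0 40
```

```text
t: 10.55
position: [0.4669, 0.0729, 0.0683]
orientation: [0.0, 0.728, 0.686, 0.0]
force: [0.7, -0.5, 0.2]
opening: 0.997
grip_force: 0.0
t: 11.35
position: [0.4669, 0.0739, 0.0686]
orientation: [-0.0, 0.728, 0.686, 0.001]
force: [-2.7, 0.2, 9.4]
opening: 0.487
grip_force: 39.3
```

```bash
python3 -m crank '[{"tx":0,"ty":0,"tz":-0.3,"ax":0,"ay":0,"az":0},{"tx":0,"ty":0,"tz":-0.7,"ax":0,"ay":0,"az":0},{"tx":0,"ty":0,"tz":-1,"ax":0,"ay":0,"az":0},{"tx":0,"ty":0,"tz":-1,"ax":0,"ay":0,"az":0},{"tx":0,"ty":0,"tz":-0.5,"ax":0,"ay":0,"az":0},{"tx":0,"ty":0,"tz":0,"ax":0,"ay":0,"az":0}]' 0 40
python3 -m crank '[{"tx":-0.57,"ty":-0.03,"tz":0,"ax":0,"ay":0,"az":0},{"tx":-0.9,"ty":-0.03,"tz":0,"ax":0,"ay":0,"az":0},{"tx":-0.9,"ty":-0.03,"tz":0,"ax":0,"ay":0,"az":0},{"tx":-0.9,"ty":-0.03,"tz":0,"ax":0,"ay":0,"az":0},{"tx":-0.9,"ty":-0.03,"tz":0,"ax":0,"ay":0,"az":0},{"tx":-0.9,"ty":-0.03,"tz":0,"ax":0,"ay":0,"az":0},{"tx":-0.9,"ty":-0.03,"tz":0,"ax":0,"ay":0,"az":0},{"tx":-0.9,"ty":-0.03,"tz":0,"ax":0,"ay":0,"az":0},{"tx":-0.6,"ty":-0.05,"tz":0,"ax":0,"ay":0,"az":-0.12},{"tx":-0.3,"ty":-0.03,"tz":0,"ax":0,"ay":0,"az":-0.12}]' 0 40
python3 -m crank '[{"tx":0,"ty":0,"tz":0,"ax":0,"ay":0,"az":0},{"tx":0,"ty":0,"tz":0,"ax":0,"ay":0,"az":0}]' 0 40
python3 to.py 0.4361 -0.236 0.0691 -1.35
```

```text
t: 11.95
position: [0.4681, 0.0738, 0.2108]
orientation: [0.001, 0.728, 0.686, 0.003]
force: [-0.7, -0.1, -1.0]
opening: 0.484
grip_force: 41.4
t: 12.95
position: [0.434, -0.2383, 0.2068]
orientation: [-0.0, 0.716, 0.698, -0.001]
force: [0.1, 0.4, -1.3]
opening: 0.489
grip_force: 41.4
t: 13.15
position: [0.435, -0.2353, 0.2069]
orientation: [-0.001, 0.716, 0.699, -0.0]
force: [0.1, -0.3, -1.8]
opening: 0.487
grip_force: 41.4
t 13.15 pos [ 0.435  -0.2353  0.2069] q7 0.63 q1 -0.36 shift [-0.02  0.03  3.44] turn [-0.01 -0.   -0.  ]
```

```bash
python3 -m crank '[{"tx":-0.02,"ty":0.03,"tz":0.5,"ax":0,"ay":0,"az":0},{"tx":0,"ty":0,"tz":0.8,"ax":0,"ay":0,"az":0},{"tx":0,"ty":0,"tz":0.8,"ax":0,"ay":0,"az":0},{"tx":0,"ty":0,"tz":0.6,"ax":0,"ay":0,"az":0},{"tx":0,"ty":0,"tz":0.3,"ax":0,"ay":0,"az":0},{"tx":0,"ty":0,"tz":0.2,"ax":0,"ay":0,"az":0},{"tx":0,"ty":0,"tz":0.15,"ax":0,"ay":0,"az":0},{"tx":0,"ty":0,"tz":0.05,"ax":0,"ay":0,"az":0},{"tx":0,"ty":0,"tz":0,"ax":0,"ay":0,"az":0},{"tx":0,"ty":0,"tz":0,"ax":0,"ay":0,"az":0}]' 0 40
python3 to.py 0.4361 -0.236 0.0686 -1.35
```

```text
t: 14.15
position: [0.4372, -0.237, 0.0723]
orientation: [0.0, 0.715, 0.699, 0.0]
force: [0.4, 0.4, -2.3]
opening: 0.484
grip_force: 41.4
t 14.15 pos [ 0.4372 -0.237   0.0723] q7 0.83 q1 -0.2 shift [ 0.02 -0.03  0.09] turn [0.01 0.   0.  ]
```

```bash
python3 -m crank '[{"tx":0,"ty":0,"tz":0.05,"ax":0,"ay":0,"az":0},{"tx":0,"ty":0,"tz":0.04,"ax":0,"ay":0,"az":0},{"tx":0,"ty":0,"tz":0,"ax":0,"ay":0,"az":0}]' 0 40
python3 -m crank '[{"tx":0,"ty":0,"tz":0,"ax":0,"ay":0,"az":0},{"tx":0,"ty":0,"tz":0,"ax":0,"ay":0,"az":0},{"tx":0,"ty":0,"tz":0,"ax":0,"ay":0,"az":0},{"tx":0,"ty":0,"tz":0,"ax":0,"ay":0,"az":0},{"tx":0,"ty":0,"tz":-0.4,"ax":0,"ay":0,"az":0},{"tx":0,"ty":0,"tz":-0.8,"ax":0,"ay":0,"az":0},{"tx":0,"ty":0,"tz":-1,"ax":0,"ay":0,"az":0},{"tx":0,"ty":0,"tz":-1,"ax":0,"ay":0,"az":0},{"tx":0,"ty":0,"tz":-0.2,"ax":0,"ay":0,"az":0},{"tx":0,"ty":0,"tz":0,"ax":0,"ay":0,"az":0}]' 100 40
python3 to.py 0.4666 0.1450 0.20 -3.3
```

```text
t: 14.45
position: [0.4371, -0.2371, 0.0687]
orientation: [0.0, 0.715, 0.699, 0.0]
force: [-1.5, 0.8, 5.4]
opening: 0.485
grip_force: 42.0
t: 15.45
position: [0.4377, -0.2369, 0.2052]
orientation: [0.001, 0.715, 0.699, 0.001]
force: [-0.0, -0.4, -0.1]
opening: 0.998
grip_force: 0.0
t 15.45 pos [ 0.4377 -0.2369  0.2052] q7 0.65 q1 -0.36 shift [9.56 0.51 0.13] turn [ 0.02 -0.    0.23]
```

Next the shaker at (0.4666, 0.145). I'll check both placed items from above on the way.

```bash
python3 -m crank '[{"tx":0.6,"ty":0.05,"tz":0,"ax":0,"ay":0,"az":0},{"tx":1,"ty":0.05,"tz":0,"ax":0,"ay":0,"az":0},{"tx":1,"ty":0.05,"tz":0,"ax":0,"ay":0,"az":0},{"tx":1,"ty":0.05,"tz":0,"ax":0,"ay":0,"az":0},{"tx":1,"ty":0.05,"tz":0,"ax":0,"ay":0,"az":0},{"tx":1,"ty":0.05,"tz":0,"ax":0,"ay":0,"az":0},{"tx":1,"ty":0.05,"tz":0,"ax":0,"ay":0,"az":0},{"tx":1,"ty":0.05,"tz":0,"ax":0,"ay":0,"az":0},{"tx":1,"ty":0.05,"tz":0,"ax":0,"ay":0,"az":0},{"tx":0.6,"ty":0.05,"tz":0,"ax":0,"ay":0,"az":0}]' 100 40
python3 -m crank '[{"tx":0.36,"ty":0.05,"tz":0,"ax":0,"ay":0,"az":0.23},{"tx":0,"ty":0,"tz":0,"ax":0,"ay":0,"az":0},{"tx":0,"ty":0,"tz":0,"ax":0,"ay":0,"az":0},{"tx":0,"ty":0,"tz":0,"ax":0,"ay":0,"az":0}]' 100 40
python3 to.py 0.4666 0.1450 0.063 -3.3
python3 -c "
from h import *
for n in ['top','side']: cv2.imwrite(f'pics/{n}2.png',bot.get_image(n)[:,:,::-1])
a=cv2.imread('pics/top2.png')[180:270,280:440];b=cv2.imread('pics/side2.png')[150:240,290:380]
cv2.imwrite('pics/c2.png',np.hstack([cv2.resize(a,(480,270),interpolation=3),cv2.resize(b,(270,270),interpolation=3)]))"
```

```text
t: 16.45
position: [0.4639, 0.134, 0.2023]
orientation: [-0.001, 0.714, 0.7, -0.001]
force: [0.2, -1.0, 0.2]
opening: 0.999
grip_force: 0.0
t: 16.85
position: [0.4672, 0.1435, 0.2035]
orientation: [-0.0, 0.727, 0.686, -0.001]
force: [0.1, -0.2, 0.2]
opening: 1.003
grip_force: 0.0
t 16.85 pos [0.4672 0.1435 0.2035] q7 -0.27 q1 -1.03 shift [ 0.04 -0.01  3.51] turn [-0.01  0.01 -0.01]
```

View pics/c2.png

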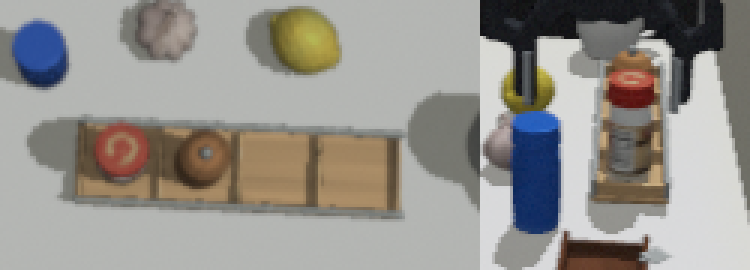

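Crop: jar cap at full-image pixel (321,230) and mill knob at (348.3,230.7), both upright in the two left places. Now I check those numerically and pick up the shaker.

```bash
python3 -c "
from h import *
T=Cam('top')
for p,z in [((321,230),.118),((348.3,230.7),.123)]:
    d=T.plane(p,z)[:2]-[.4353,-.271];a=np.radians(-1.35);print(d@[np.cos(a),np.sin(a)],d@[-np.sin(a),np.cos(a)])
print([T.plane((u/3+280,v/3+180),z).round(3)[:2].tolist() for u,v,z in [(78,120,.031),(78,200,.031),(402,133,.031),(402,216,.031),(152,165,.025),(235,170,.025),(315,172,.025)]])"
python3 -m crank '[{"tx":0.02,"ty":0,"tz":0.5,"ax":0,"ay":0,"az":0},{"tx":0,"ty":0,"tz":0.7,"ax":0,"ay":0,"az":0},{"tx":0,"ty":0,"tz":0.8,"ax":0,"ay":0,"az":0},{"tx":0,"ty":0,"tz":0.7,"ax":0,"ay":0,"az":0},{"tx":0,"ty":0,"tz":0.5,"ax":0,"ay":0,"az":0},{"tx":0,"ty":0,"tz":0.3,"ax":0,"ay":0,"az":0},{"tx":0,"ty":0,"tz":0,"ax":0,"ay":0,"az":0},{"tx":0,"ty":0,"tz":0,"ax":0,"ay":0,"az":0}]' 100 40
python3 -m crank '[{"tx":0,"ty":0,"tz":0,"ax":0,"ay":0,"az":0},{"tx":0,"ty":0,"tz":0,"ax":0,"ay":0,"az":0},{"tx":0,"ty":0,"tz":0,"ax":0,"ay":0,"az":0},{"tx":0,"ty":0,"tz":0,"ax":0,"ay":0,"az":0},{"tx":0,"ty":0,"tz":0,"ax":0,"ay":0,"az":0},{"tx":0,"ty":0,"tz":0,"ax":0,"ay":0,"az":0},{"tx":0,"ty":0,"tz":0,"ax":0,"ay":0,"az":0},{"tx":0,"ty":0,"tz":0,"ax":0,"ay":0,"az":0}]' 0 40
python3 to.py 0.4345 -0.306 0.20 -1.35
```

```text
-0.0009423522296410441 0.10188168194646739
-5.296666128109238e-05 0.035188771269165094
[[0.471, -0.129], [0.401, -0.131], [0.466, -0.415], [0.393, -0.414], [0.433, -0.196], [0.43, -0.269], [0.43, -0.339]]
t: 17.75
position: [0.4681, 0.1455, 0.0647]
orientation: [0.0, 0.727, 0.686, 0.0]
force: [0.4, 0.7, -0.6]
opening: 1.002
grip_force: 0.0
t: 18.55
position: [0.468, 0.1462, 0.0649]
orientation: [-0.0, 0.727, 0.687, 0.001]
force: [-2.1, 0.5, 7.5]
opening: 0.431
grip_force: 39.2
t 18.55 pos [0.468  0.1462 0.0649] q7 -0.08 q1 -0.9 shift [-11.33  -0.19  -3.39] turn [ 0.   -0.01 -0.22]
```

The opening of 0.43 (37 mm) is less than the shaker's 42 mm, so I look before lifting.

```bash
python3 -c "
from h import *
for n in ['wrist','side']: cv2.imwrite(f'pics/{n}3.png',bot.get_image(n)[:,:,::-1])
a=cv2.imread('pics/wrist3.png')[200:400,200:500];b=cv2.imread('pics/side3.png')[200:330,270:400]
cv2.imwrite('pics/c3.png',np.hstack([cv2.resize(a,(450,300),interpolation=3),cv2.resize(b,(300,300),interpolation=3)]))"
```

```text
(no output)
```

View pics/c3.png

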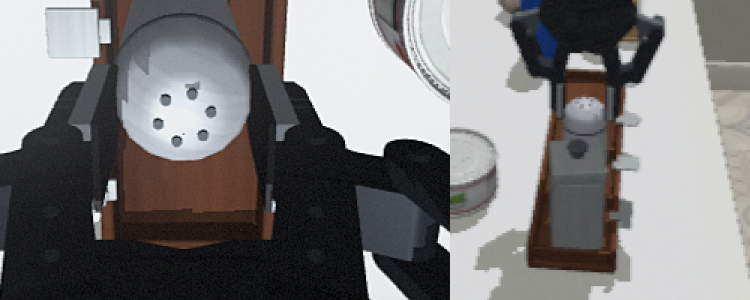

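Crop: the shaker is between the pads, its hole cluster at wrist pixel (324.7,278.7). Compare this with the pad axis.

```bash
python3 -c "
from h import *
W=Cam('wrist');p=bot.get_state()['position'];print(p,W.plane((324.7,278.7),.102),W.proj([p[0],p[1],.102]))
S=Cam('side');print(S.plane((270+578/1.0*0+ (582-450)*130/300,200+103*130/300),.10))
for u,v in [(97,65),(97,125),(265,65),(265,125)]: print(W.plane((u/1.5+200,v/1.5+200),.075).round(4))"
```

```text
[0.46801408 0.14622047 0.06492759] [0.4691375  0.14516786 0.102     ] [[321.68740646 276.42293152]]
[0.46993262 0.14618612 0.1       ]
[0.4419 0.1504 0.075 ]
[0.4398 0.13   0.075 ]
[0.4935 0.1474 0.075 ]
[0.4932 0.1269 0.075 ]
```

Centred within 1 mm and seen to be about 37 mm wide at the pads, so the grasp is good. A gentle lift comes next.

```bash
python3 -m crank '[{"tx":0,"ty":0,"tz":-0.2,"ax":0,"ay":0,"az":0},{"tx":0,"ty":0,"tz":-0.3,"ax":0,"ay":0,"az":0},{"tx":0,"ty":0,"tz":-0.6,"ax":0,"ay":0,"az":0},{"tx":0,"ty":0,"tz":-0.8,"ax":0,"ay":0,"az":0},{"tx":0,"ty":0,"tz":-0.9,"ax":0,"ay":0,"az":0},{"tx":0,"ty":0,"tz":-0.7,"ax":0,"ay":0,"az":0},{"tx":0,"ty":0,"tz":0,"ax":0,"ay":0,"az":0},{"tx":0,"ty":0,"tz":0,"ax":0,"ay":0,"az":0}]' 0 40
python3 -c "
from h import *
for n in ['wrist','side']: cv2.imwrite(f'pics/{n}4.png',bot.get_image(n)[:,:,::-1])
a=cv2.imread('pics/wrist4.png')[200:400,200:500];b=cv2.imread('pics/side4.png')[150:330,240:420]
cv2.imwrite('pics/c4.png',np.hstack([cv2.resize(a,(450,300),interpolation=3),cv2.resize(b,(300,300),interpolation=3)]))"; python3 to.py 0.4345 -0.306 0.20 -1.35
```

```text
t: 19.45
position: [0.4676, 0.146, 0.2048]
orientation: [-0.0, 0.727, 0.687, 0.001]
force: [0.1, -0.6, -1.8]
opening: 0.427
grip_force: 39.7
t 19.55 pos [0.4668 0.1456 0.2034] q7 -0.27 q1 -1.04 shift [-11.32  -0.16   0.09] turn [-0.01  0.   -0.23]
```

View pics/c4.png

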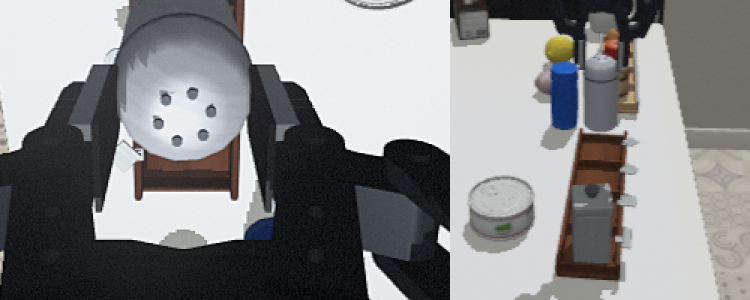

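The shaker is held upright with no slip, and its foot is about 0.15 up. I carry it to the new place at (0.4345, -0.306).

```bash
python3 -m crank '[{"tx":-0.5,"ty":-0.02,"tz":0,"ax":0,"ay":0,"az":0},{"tx":-0.9,"ty":-0.02,"tz":0,"ax":0,"ay":0,"az":0},{"tx":-0.9,"ty":-0.02,"tz":0,"ax":0,"ay":0,"az":0},{"tx":-0.9,"ty":-0.02,"tz":0,"ax":0,"ay":0,"az":0},{"tx":-0.9,"ty":-0.02,"tz":0,"ax":0,"ay":0,"az":0},{"tx":-0.9,"ty":-0.02,"tz":0,"ax":0,"ay":0,"az":0},{"tx":-0.9,"ty":-0.02,"tz":0,"ax":0,"ay":0,"az":0},{"tx":-0.9,"ty":-0.02,"tz":0,"ax":0,"ay":0,"az":0},{"tx":-0.9,"ty":0,"tz":0,"ax":0,"ay":0,"az":0},{"tx":-0.9,"ty":0,"tz":0,"ax":0,"ay":0,"az":0}]' 0 40
python3 -m crank '[{"tx":-0.9,"ty":0,"tz":0,"ax":0,"ay":0,"az":0},{"tx":-0.9,"ty":0,"tz":0,"ax":0,"ay":0,"az":0},{"tx":-0.6,"ty":0,"tz":0,"ax":0,"ay":0,"az":0},{"tx":-0.32,"ty":0,"tz":0,"ax":0,"ay":0,"az":-0.23},{"tx":0,"ty":0,"tz":0,"ax":0,"ay":0,"az":0},{"tx":0,"ty":0,"tz":0,"ax":0,"ay":0,"az":0},{"tx":0,"ty":0,"tz":0,"ax":0,"ay":0,"az":0}]' 0 40
python3 to.py 0.4345 -0.306 0.0655 -1.35
```

```text
t: 20.55
position: [0.4399, -0.1992, 0.2033]
orientation: [-0.001, 0.727, 0.686, -0.001]
force: [0.7, 0.6, -1.7]
opening: 0.429
grip_force: 39.6
t: 21.25
position: [0.435, -0.3048, 0.2036]
orientation: [-0.001, 0.715, 0.699, 0.0]
force: [-0.4, 0.3, -0.1]
opening: 0.431
grip_force: 39.6
t 21.25 pos [ 0.435  -0.3048  0.2036] q7 0.83 q1 -0.2 shift [-0.03 -0.01  3.45] turn [-0.01 -0.01  0.01]
```

```bash
python3 -m crank '[{"tx":-0.02,"ty":0,"tz":0.5,"ax":0,"ay":0,"az":0},{"tx":0,"ty":0,"tz":0.8,"ax":0,"ay":0,"az":0},{"tx":0,"ty":0,"tz":0.8,"ax":0,"ay":0,"az":0},{"tx":0,"ty":0,"tz":0.6,"ax":0,"ay":0,"az":0},{"tx":0,"ty":0,"tz":0.3,"ax":0,"ay":0,"az":0},{"tx":0,"ty":0,"tz":0.2,"ax":0,"ay":0,"az":0},{"tx":0,"ty":0,"tz":0.15,"ax":0,"ay":0,"az":0},{"tx":0,"ty":0,"tz":0.05,"ax":0,"ay":0,"az":0},{"tx":0,"ty":0,"tz":0,"ax":0,"ay":0,"az":0},{"tx":0,"ty":0,"tz":0,"ax":0,"ay":0,"az":0}]' 0 40
python3 to.py 0.4345 -0.306 0.0649 -1.35
```

```text
t: 22.25
position: [0.4356, -0.3069, 0.0687]
orientation: [0.0, 0.715, 0.699, 0.0]
force: [-0.5, 0.3, -0.9]
opening: 0.431
grip_force: 39.7
t 22.25 pos [ 0.4356 -0.3069  0.0687] q7 0.99 q1 -0.06 shift [ 0.02 -0.03  0.1 ] turn [0.01 0.   0.  ]
```

```bash
python3 -m crank '[{"tx":0,"ty":0,"tz":0.05,"ax":0,"ay":0,"az":0},{"tx":0,"ty":0,"tz":0.05,"ax":0,"ay":0,"az":0},{"tx":0,"ty":0,"tz":0,"ax":0,"ay":0,"az":0}]' 0 40
python3 -m crank '[{"tx":0,"ty":0,"tz":0,"ax":0,"ay":0,"az":0},{"tx":0,"ty":0,"tz":0,"ax":0,"ay":0,"az":0},{"tx":0,"ty":0,"tz":0,"ax":0,"ay":0,"az":0},{"tx":0,"ty":0,"tz":0,"ax":0,"ay":0,"az":0},{"tx":0,"ty":0,"tz":-0.4,"ax":0,"ay":0,"az":0},{"tx":0,"ty":0,"tz":-0.8,"ax":0,"ay":0,"az":0},{"tx":0,"ty":0,"tz":-1,"ax":0,"ay":0,"az":0},{"tx":0,"ty":0,"tz":-1,"ax":0,"ay":0,"az":0},{"tx":0,"ty":0,"tz":-0.2,"ax":0,"ay":0,"az":0},{"tx":0,"ty":0,"tz":0,"ax":0,"ay":0,"az":0}]' 100 40
python3 to.py 0.4738 0.2196 0.20 5.4
```

```text
t: 22.55
position: [0.4356, -0.3075, 0.065]
orientation: [0.001, 0.715, 0.699, 0.0]
force: [-1.6, 0.8, 7.4]
opening: 0.432
grip_force: 41.3
t: 23.55
position: [0.436, -0.307, 0.2013]
orientation: [0.001, 0.715, 0.699, 0.001]
force: [-0.6, -0.3, -1.3]
opening: 0.996
grip_force: 0.0
t 23.55 pos [ 0.436  -0.307   0.2013] q7 0.84 q1 -0.2 shift [13.18  0.65  0.03] turn [ 0.02  0.   -0.78]
```

```bash
python3 -m crank '[{"tx":0.6,"ty":0.05,"tz":0,"ax":0,"ay":0,"az":0},{"tx":0.95,"ty":0.05,"tz":0,"ax":0,"ay":0,"az":0},{"tx":0.95,"ty":0.05,"tz":0,"ax":0,"ay":0,"az":0},{"tx":0.95,"ty":0.05,"tz":0,"ax":0,"ay":0,"az":0},{"tx":0.95,"ty":0.05,"tz":0,"ax":0,"ay":0,"az":0},{"tx":0.95,"ty":0.05,"tz":0,"ax":0,"ay":0,"az":0},{"tx":0.95,"ty":0.05,"tz":0,"ax":0,"ay":0,"az":0},{"tx":0.95,"ty":0.05,"tz":0,"ax":0,"ay":0,"az":0},{"tx":0.95,"ty":0.05,"tz":0,"ax":0,"ay":0,"az":0},{"tx":0.95,"ty":0.05,"tz":0,"ax":0,"ay":0,"az":0}]' 100 40
python3 -m crank '[{"tx":0.95,"ty":0.05,"tz":0,"ax":0,"ay":0,"az":0},{"tx":0.95,"ty":0.05,"tz":0,"ax":0,"ay":0,"az":0},{"tx":0.95,"ty":0.05,"tz":0,"ax":0,"ay":0,"az":0},{"tx":0.7,"ty":0,"tz":0,"ax":0,"ay":0,"az":0},{"tx":0.48,"ty":0,"tz":0,"ax":0,"ay":0,"az":-0.4},{"tx":0,"ty":0,"tz":0,"ax":0,"ay":0,"az":-0.38},{"tx":0,"ty":0,"tz":0,"ax":0,"ay":0,"az":0},{"tx":0,"ty":0,"tz":0,"ax":0,"ay":0,"az":0},{"tx":0,"ty":0,"tz":0,"ax":0,"ay":0,"az":0}]' 100 40
python3 to.py 0.4738 0.2196 0.065 5.4
python3 -c "
from h import *
W=Cam('wrist');np.savez('w5.npz',K=W.K,rv=W.rv,t=W.t)
for n in ['wrist','top']: cv2.imwrite(f'pics/{n}5.png',bot.get_image(n)[:,:,::-1])
a=cv2.imread('pics/wrist5.png')[150:400,170:545];b=cv2.imread('pics/top5.png')[200:260,295:420]
cv2.imwrite('pics/c5.png',np.vstack([cv2.resize(a,(480,320),interpolation=3),cv2.resize(b,(480,230),interpolation=3)]))"
```

```text
t: 24.55
position: [0.4624, 0.0605, 0.1987]
orientation: [-0.001, 0.715, 0.699, -0.001]
force: [0.9, 0.2, 0.2]
opening: 1.0
grip_force: 0.0
t: 25.45
position: [0.4733, 0.2188, 0.1999]
orientation: [-0.0, 0.674, 0.739, -0.0]
force: [-0.7, -0.0, -0.2]
opening: 0.999
grip_force: 0.0
t 25.45 pos [0.4733 0.2188 0.1999] q7 -0.2 q1 -1.12 shift [0.02 0.01 3.37] turn [-0.    0.   -0.01]
```

View pics/c5.png

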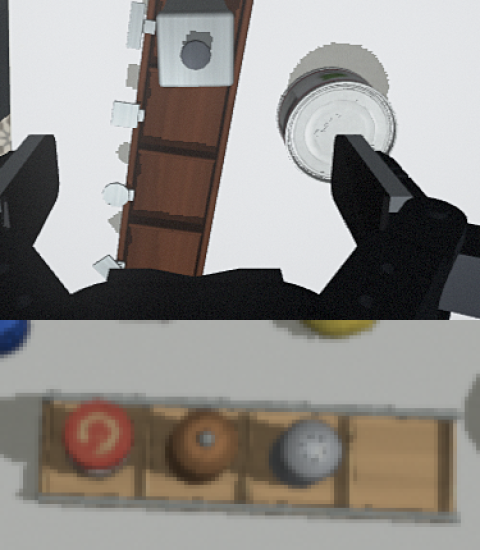

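Crop: tin lid at wrist (323,187) nearly square to the fingers, food tin at the right finger (checked below); the new rack holds jar, mill and shaker, each in its place.

```bash
python3 -c "
from h import *
W=Cam('wrist');T=Cam('top');print(W.proj([.4738,.2196,.1]),W.plane((323.1,187.5),.1).round(4))
im=cv2.imread('pics/wrist5.png');h=cv2.cvtColor(im,cv2.COLOR_BGR2HSV);m=((h[...,1]<60)&(h[...,2]>110)).astype(np.uint8);m[:, :290]=0;m[:,362:]=0;m[:158]=0;m[225:]=0
c=max(cv2.findContours(m,0,2)[0],key=cv2.contourArea);r=cv2.minAreaRect(c);P=np.array([W.plane(p,.1) for p in cv2.boxPoints(r)]);e=P[1]-P[0];print(r,np.degrees(np.arctan2(e[1],e[0]))%90)
print('food tin',W.plane((170+340*375/480,150+124*250/320),.04).round(3))
d=T.plane((295+311*125/480,200+(451-320)*60/230),.103)[:2]-[.4353,-.271];print('shaker rel',d)"
```

```text
[[322.58786845 189.72466157]] [0.474  0.2214 0.1   ]
((320.9999694824219, 188.49998474121094), (61.99999237060547, 56.99999237060547), -0.0) 3.9459252133639637
food tin [0.59  0.158 0.04 ]
shaker rel [-0.00433867 -0.03489343]
```

```bash
python3 -m crank '[{"tx":0.04,"ty":0.01,"tz":0.5,"ax":0,"ay":0,"az":0},{"tx":0,"ty":0,"tz":0.7,"ax":0,"ay":0,"az":0},{"tx":0,"ty":0,"tz":0.8,"ax":0,"ay":0,"az":0},{"tx":0,"ty":0,"tz":0.7,"ax":0,"ay":0,"az":0},{"tx":0,"ty":0,"tz":0.4,"ax":0,"ay":0,"az":0},{"tx":0,"ty":0,"tz":0.3,"ax":0,"ay":0,"az":0},{"tx":0,"ty":0,"tz":0,"ax":0,"ay":0,"az":0},{"tx":0,"ty":0,"tz":0,"ax":0,"ay":0,"az":0}]' 100 40
python3 -m crank '[{"tx":0,"ty":0,"tz":0,"ax":0,"ay":0,"az":0},{"tx":0,"ty":0,"tz":0,"ax":0,"ay":0,"az":0},{"tx":0,"ty":0,"tz":0,"ax":0,"ay":0,"az":0},{"tx":0,"ty":0,"tz":0,"ax":0,"ay":0,"az":0},{"tx":0,"ty":0,"tz":0,"ax":0,"ay":0,"az":0},{"tx":0,"ty":0,"tz":0,"ax":0,"ay":0,"az":0},{"tx":0,"ty":0,"tz":0,"ax":0,"ay":0,"az":0},{"tx":0,"ty":0,"tz":0,"ax":0,"ay":0,"az":0}]' 0 40
python3 -m crank '[{"tx":0,"ty":0,"tz":-0.2,"ax":0,"ay":0,"az":0},{"tx":0,"ty":0,"tz":-0.3,"ax":0,"ay":0,"az":0},{"tx":0,"ty":0,"tz":-0.6,"ax":0,"ay":0,"az":0},{"tx":0,"ty":0,"tz":-0.8,"ax":0,"ay":0,"az":0},{"tx":0,"ty":0,"tz":-0.9,"ax":0,"ay":0,"az":0},{"tx":0,"ty":0,"tz":-0.7,"ax":0,"ay":0,"az":0},{"tx":0,"ty":0,"tz":0,"ax":0,"ay":0,"az":0},{"tx":0,"ty":0,"tz":0,"ax":0,"ay":0,"az":0}]' 0 40
python3 to.py 0.4328 -0.376 0.20 -1.35
```

```text
t: 26.35
position: [0.474, 0.2213, 0.0646]
orientation: [0.0, 0.673, 0.739, 0.0]
force: [-0.2, 0.4, 0.2]
opening: 1.004
grip_force: 0.0
t: 27.15
position: [0.4738, 0.2218, 0.065]
orientation: [-0.0, 0.673, 0.74, 0.001]
force: [-0.8, -0.1, 7.2]
opening: 0.529
grip_force: 40.4
t: 27.95
position: [0.4736, 0.2216, 0.2049]
orientation: [-0.0, 0.673, 0.74, 0.001]
force: [0.0, 0.4, -1.2]
opening: 0.528
grip_force: 41.9
t 27.95 pos [0.4736 0.2216 0.2049] q7 -0.2 q1 -1.14 shift [-14.78  -2.42   0.1 ] turn [ 0.01 -0.01  0.79]
```

```bash
python3 -m crank '[{"tx":-0.5,"ty":-0.14,"tz":0,"ax":0,"ay":0,"az":0},{"tx":-0.9,"ty":-0.14,"tz":0,"ax":0,"ay":0,"az":0},{"tx":-0.9,"ty":-0.14,"tz":0,"ax":0,"ay":0,"az":0},{"tx":-0.9,"ty":-0.14,"tz":0,"ax":0,"ay":0,"az":0},{"tx":-0.9,"ty":-0.14,"tz":0,"ax":0,"ay":0,"az":0},{"tx":-0.9,"ty":-0.14,"tz":0,"ax":0,"ay":0,"az":0},{"tx":-0.9,"ty":-0.14,"tz":0,"ax":0,"ay":0,"az":0},{"tx":-0.9,"ty":-0.14,"tz":0,"ax":0,"ay":0,"az":0},{"tx":-0.9,"ty":-0.14,"tz":0,"ax":0,"ay":0,"az":0},{"tx":-0.9,"ty":-0.14,"tz":0,"ax":0,"ay":0,"az":0}]' 0 40
python3 -m crank '[{"tx":-0.9,"ty":-0.14,"tz":0,"ax":0,"ay":0,"az":0},{"tx":-0.9,"ty":-0.14,"tz":0,"ax":0,"ay":0,"az":0},{"tx":-0.9,"ty":-0.14,"tz":0,"ax":0,"ay":0,"az":0},{"tx":-0.9,"ty":-0.14,"tz":0,"ax":0,"ay":0,"az":0},{"tx":-0.9,"ty":-0.14,"tz":0,"ax":0,"ay":0,"az":0},{"tx":-0.9,"ty":-0.14,"tz":0,"ax":0,"ay":0,"az":0},{"tx":-0.5,"ty":-0.1,"tz":0,"ax":0,"ay":0,"az":0},{"tx":-0.28,"ty":-0.08,"tz":0,"ax":0,"ay":0,"az":0.4},{"tx":0,"ty":0,"tz":0,"ax":0,"ay":0,"az":0.39},{"tx":0,"ty":0,"tz":0,"ax":0,"ay":0,"az":0}]' 0 40
python3 -m crank '[{"tx":0,"ty":0,"tz":0,"ax":0,"ay":0,"az":0},{"tx":0,"ty":0,"tz":0,"ax":0,"ay":0,"az":0}]' 0 40
python3 to.py 0.4328 -0.376 0.065 -1.35
```

```text
t: 28.95
position: [0.4483, -0.1281, 0.2032]
orientation: [-0.001, 0.673, 0.739, -0.001]
force: [0.1, -0.1, -1.5]
opening: 0.528
grip_force: 41.8
t: 29.95
position: [0.4316, -0.3759, 0.2031]
orientation: [-0.001, 0.717, 0.697, -0.0]
force: [0.2, -0.4, -2.7]
opening: 0.528
grip_force: 41.8
t: 30.15
position: [0.4328, -0.3754, 0.2038]
orientation: [-0.0, 0.715, 0.699, 0.0]
force: [0.0, -0.2, -1.7]
opening: 0.522
grip_force: 41.8
t 30.15 pos [ 0.4328 -0.3754  0.2038] q7 1.0 q1 -0.06 shift [-0.02  0.    3.47] turn [-0. -0.  0.]
```

```bash
python3 -m crank '[{"tx":-0.02,"ty":0,"tz":0.5,"ax":0,"ay":0,"az":0},{"tx":0,"ty":0,"tz":0.8,"ax":0,"ay":0,"az":0},{"tx":0,"ty":0,"tz":0.8,"ax":0,"ay":0,"az":0},{"tx":0,"ty":0,"tz":0.6,"ax":0,"ay":0,"az":0},{"tx":0,"ty":0,"tz":0.3,"ax":0,"ay":0,"az":0},{"tx":0,"ty":0,"tz":0.2,"ax":0,"ay":0,"az":0},{"tx":0,"ty":0,"tz":0.15,"ax":0,"ay":0,"az":0},{"tx":0,"ty":0,"tz":0.05,"ax":0,"ay":0,"az":0},{"tx":0,"ty":0,"tz":0,"ax":0,"ay":0,"az":0},{"tx":0,"ty":0,"tz":0,"ax":0,"ay":0,"az":0}]' 0 40
python3 to.py 0.4328 -0.376 0.065 -1.35
```

```text
t: 31.15
position: [0.433, -0.3774, 0.0688]
orientation: [0.001, 0.716, 0.698, 0.0]
force: [0.2, 0.8, -0.9]
opening: 0.527
grip_force: 41.8
t 31.15 pos [ 0.433  -0.3774  0.0688] q7 1.13 q1 0.06 shift [ 0.03 -0.01  0.09] turn [ 0.01  0.   -0.01]
```

Lower the last 4 mm, release, rise, and swing aside to the left for a clear final look.

```bash
python3 -m crank '[{"tx":0,"ty":0,"tz":0.05,"ax":0,"ay":0,"az":0},{"tx":0,"ty":0,"tz":0.04,"ax":0,"ay":0,"az":0},{"tx":0,"ty":0,"tz":0,"ax":0,"ay":0,"az":0}]' 0 40
python3 -m crank '[{"tx":0,"ty":0,"tz":0,"ax":0,"ay":0,"az":0},{"tx":0,"ty":0,"tz":0,"ax":0,"ay":0,"az":0},{"tx":0,"ty":0,"tz":0,"ax":0,"ay":0,"az":0},{"tx":0,"ty":0,"tz":0,"ax":0,"ay":0,"az":0},{"tx":0,"ty":0,"tz":-0.4,"ax":0,"ay":0,"az":0},{"tx":0,"ty":0,"tz":-0.8,"ax":0,"ay":0,"az":0},{"tx":0,"ty":0,"tz":-1,"ax":0,"ay":0,"az":0},{"tx":0,"ty":0,"tz":-1,"ax":0,"ay":0,"az":0},{"tx":0,"ty":0,"tz":-0.8,"ax":0,"ay":0,"az":0},{"tx":0,"ty":0,"tz":0,"ax":0,"ay":0,"az":0}]' 100 40
python3 -m crank '[{"tx":0.6,"ty":0,"tz":0,"ax":0,"ay":0,"az":0},{"tx":1,"ty":0,"tz":0,"ax":0,"ay":0,"az":0},{"tx":1,"ty":0,"tz":0,"ax":0,"ay":0,"az":0},{"tx":1,"ty":0,"tz":0,"ax":0,"ay":0,"az":0},{"tx":1,"ty":0,"tz":0,"ax":0,"ay":0,"az":0},{"tx":1,"ty":0,"tz":0,"ax":0,"ay":0,"az":0},{"tx":1,"ty":0,"tz":0,"ax":0,"ay":0,"az":0},{"tx":1,"ty":0,"tz":0,"ax":0,"ay":0,"az":0},{"tx":1,"ty":0,"tz":0,"ax":0,"ay":0,"az":0},{"tx":1,"ty":0,"tz":0,"ax":0,"ay":0,"az":0}]' 100 40
python3 -m crank '[{"tx":0.6,"ty":0,"tz":0,"ax":0,"ay":0,"az":0},{"tx":0.4,"ty":0,"tz":0,"ax":0,"ay":0,"az":0},{"tx":0,"ty":0,"tz":0,"ax":0,"ay":0,"az":0},{"tx":0,"ty":0,"tz":0,"ax":0,"ay":0,"az":0},{"tx":0,"ty":0,"tz":0,"ax":0,"ay":0,"az":0}]' 100 40
python3 -c "
from h import *
for n in ['top','side']: cv2.imwrite(f'pics/{n}6.png',bot.get_image(n)[:,:,::-1])
b=cv2.imread('pics/top6.png')[170:270,290:480];c=cv2.imread('pics/side6.png')[130:250,280:380]
cv2.imwrite('pics/c6.png',np.vstack([cv2.resize(b,(760,400),interpolation=3)[:, :],np.zeros((0,760,3),np.uint8)]))
cv2.imwrite('pics/c7.png',cv2.resize(c,(500,600),interpolation=3))"
```

```text
t: 31.45
position: [0.4329, -0.3775, 0.065]
orientation: [0.0, 0.716, 0.698, 0.0]
force: [-1.0, 0.3, 2.5]
opening: 0.527
grip_force: 42.3
t: 32.45
position: [0.4338, -0.3793, 0.2299]
orientation: [0.004, 0.716, 0.698, 0.001]
force: [-0.1, 0.4, -0.4]
opening: 0.999
grip_force: 0.0
t: 33.45
position: [0.4416, 0.0083, 0.2249]
orientation: [-0.0, 0.716, 0.698, 0.001]
force: [0.5, -0.5, 0.7]
opening: 1.0
grip_force: 0.0
t: 33.95
position: [0.443, 0.0455, 0.2246]
orientation: [-0.0, 0.716, 0.698, 0.0]
force: [0.4, 0.2, 0.3]
opening: 0.998
grip_force: 0.0
```

View pics/c6.png

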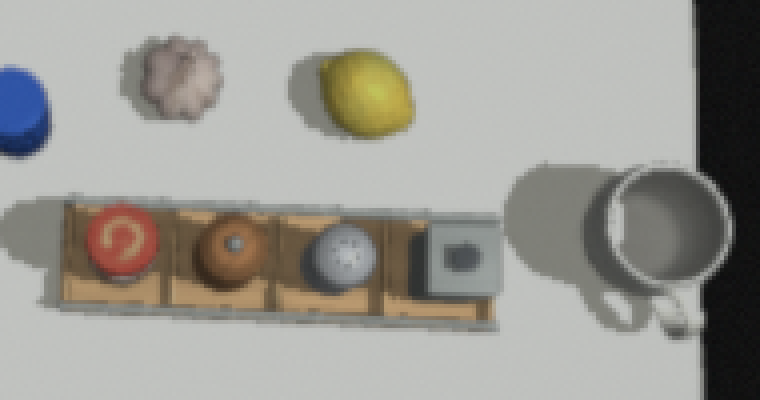

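View pics/c7.png

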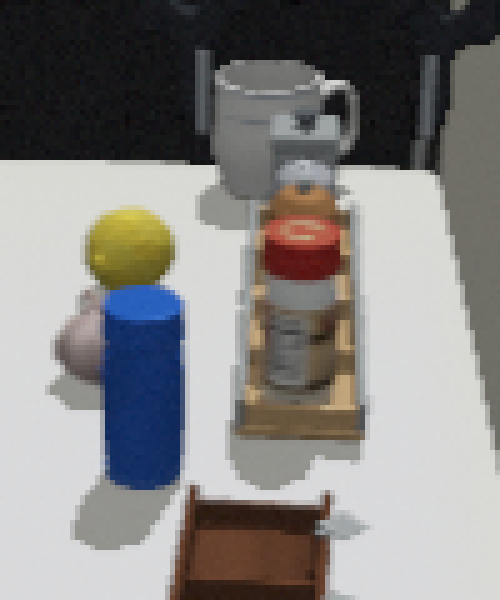

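All four stand upright; tops at crop (122,240), (235,244), (345,256), (464,257); lemon, garlic and mug not moved. A numeric check, then hand in.

```bash
python3 -c "
from h import *
T=Cam('top');S=Cam('side');a=np.radians(-1.35);O=np.array([.4345,-.2715])
for n,p,q,z in [('jar',(122,240),(304,231),.118),('mill',(235,243),(305,186),.123),('shaker',(346,256),(308,168),.102),('tin',(463,257),(304,121),.110)]:
    p=(p[0]/4+290,p[1]/4+170);q=(q[0]/5+280,q[1]/5+130);d=T.plane(p,z)[:2]-O
    print(n,'rack x,y',(d@[np.cos(a),np.sin(a)]).round(4),(d@[-np.sin(a),np.cos(a)]).round(4),'tri',tri([T,S],[p,q])[0].round(3))
print(bot.get_state()['t'])"
```

```text
jar rack x,y -0.0002 0.1036 tri [ 0.437 -0.168  0.116]
mill rack x,y 0.0007 0.0346 tri [ 0.436 -0.237  0.115]
shaker rack x,y -0.0021 -0.0358 tri [ 0.431 -0.308  0.097]
tin rack x,y -0.0002 -0.1069 tri [ 0.432 -0.38   0.101]
34.05
```

```bash
python3 -c "
from rig import bot
print(bot.job_done())"
```

```text
the job is handed in; nothing more can be done
None
```

The job is handed in: by my last measurement all four seasonings stand upright in mirrored order on the new rack, each within about 3 mm of the centre of its place, after 34 s; the hand-in returned no verdict.

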